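Feed a bridge blank through the sprung flap of the conditioning box

ROBOT

A 6-joint arm with a two-finger parallel gripper is mounted at the origin on the work surface. World frame = base frame: x ahead of the robot, y to its left, z up, the work surface at z = 0. Lengths are in m, angles in rad, forces in N, time in s.
With the tool pointing down it reaches from about 0.325 to 0.775 m from the base axis. Payload 5.5 kg.
Tool frame: the origin (TCP) lies at the very end of the fingers, on their centre line; the grasp point (between the pads) lies 19 mm behind it; z points along the fingers, y is the direction in which the jaws open and shut (so a half turn about z gives the same grasp; the last joint's range is limited). The gripper opens to 85 mm and grips with 20 to 120 N. Pads are 22 mm wide; open, the fingers measure 114 mm over their backs; the gripper's body (76 mm by 85 mm) begins 54 mm behind the grasp point. The pads swing forward as they close: fully open they stand 13 mm farther back than shut.
Start: joints at [1.241, 0.091, 1.231, -0, 1.82, -0.057], TCP at [0.162, 0.578, 0.231] pointing down, gripper open.
Joint ranges: [-2.87, 2.87], [-0.86, 2.18], [0.17, 2.46], [-1.51, 4.65], [0.06, 2.69], [-2.65, 2.65]. Speed limits (rad/s): [2.57, 2.57, 3.01, 3.14, 3.14, 3.14].

INTERFACE

Orientations are given as a 3x3 rotation matrix whose columns are the frame's x, y, z axes.
In Python, from station import arm, cams, cut_out gives the robot as it stands. The module is installed in compiled form; this text tells all that it offers.
- The arm moves only by the tool apply_moves, never from a script. Its argument "commands" is a list of rows, each an object with "translation": the shift along the tool's x, y, z in m, a list of three; "twist": the turn about the tool's z in degrees; "gripper": the closure, from 0 (fully open) to 1 (shut). In form: [{"translation": [x, y, z], "twist": twist, "gripper": gripper}, ...]. A call has 1 to 20 rows; each row is the pose to reach, as a shift and turn from the pose measured when the call began, along the tool's axes at that moment; what a row does not reach only later rows make up. A row lasts 1/12 s, in which the tool goes at most 41.7 mm and 7.16 degrees, less where a joint would pass 70% of its speed; a pose out of reach is approached as far as the arm can. A call with a gripper value outside its range is refused whole. The fingers move at their own pace and stop on an object; the grip force is fixed at half the most. Time passes only in rows, so rows that repeat a pose let the fingers close. It gives the time, the measured TCP pose, the force and the opening at its end, in the units of the state.
- arm.sense(): the state, without advancing time (a new reading comes with each control period).
- cams.grab_frame(name): name is "scene" or "top" or "wrist"; returns a dict with "image" (384x512x3 uint8, blue, green, red), "depth" (384x512 float32, m along the optical axis (not along the pixel's ray), 0 where there is no reading), "K" (3x3 intrinsics, pixels), "k1" (the pictures are not rectified: a ray, as slopes to the right and down, at radius r is drawn at 1 + k1 r^2 times it, then the intrinsics apply), "position" and "orientation" of the camera in the world. Camera axes: x right, y up, looking along -z (the intrinsics and any distortion apply to the point x, -y, -z); pixel columns grow to the right and rows downward; lengths in m; the calibration is good to about 2 mm. A picture is of the moment at which its call begins.
- arm.job_done(): hands the job in, once; it reports no verdict.
Trained networks look in the newest picture that a camera, given by its name, has taken for a name from the list of things; names that differ only in an ending like _2 or _b are one class to them, and where a whole thing is asked for, a point or a joint stands for the part that bears it (a point fixed in the world has none). Each returns a list of dicts, best first, with "confidence" (0 to 1); they miss things now and then, are a little off and sometimes report something else, mostly with a low value. They report only what shows in the picture. A call takes as long as a camera call. They do not tell look-alikes from the thing itself.
- cut_out(thing, camera): "pixels" (384x512 bool, what is visible of it) and "centre" ([column, row] in pixels, amid what is visible of it).
The state is a dict: "time": time; "qpos": joint angles; "joint_vel": joint speeds; "tau": joint torques, N m; "position": TCP position; "tcp_rot": TCP orientation; "contact_force": force on the tool from outside, world axes, zero at the start; "ft_torque": the same for the moment, N m; "grip_width": finger opening in m.
Only numpy, scipy, OpenCV 4.12 (cv2) and the standard library are available. Lean on these libraries where they do the work, as an engineer would, in place of code of your own. Each camera call takes 0.05 s, during which the arm holds its last target. There are 200 camera calls.

TASK

Take the long dark bridge blank out of its cradle and feed it end-first through the sprung flap of the conditioning box until roughly 40 percent of its length is inside, then set it down there on the feed shelf and let go, the flap riding on it. Then take it again at its outer end and push it on in until it runs down the roller chute inside and the flap falls shut behind it. Leave the other things on the bench where they are.

Things in the scene. Friction and masses are not known exactly. Their poses are not given: they have to be found in the camera images.
- blank_mid (a point): centre of the bridge blank: a plain bar of dark wood, 200 mm long (its x axis) x 32 mm wide (y) x 24 mm tall (z), about 0.15 kg, the longer of the two dark pieces; both ends alike. At the start it lies level in the cradle, its underside about 35 mm above the table
- cradle_mid (a point): fixed pale wooden cradle, 230 x 75 mm, carrying the blank along its x axis; this point is under the blank's middle at its underside (35 mm above the table). Notched blocks 55 to 105 mm either side of the middle enclose the blank's ends, 2 mm beside it, cheeks 15 mm thick ending 4 mm below its top. Between them 110 mm of the blank is free, with 25 mm clear height below
- mouth (a point): mouth of the conditioning box (fixed, plywood, clear roof): middle of the opening's lower edge, at the outer face of the box front, level with the feed shelf (100 mm above the table). Its x axis points level into the box (feed direction), z up. Opening 46 mm wide (y), 38 mm high. The box behind is 285 mm long, 120 mm wide; its roof is 52 mm above the shelf
- shelf_end (a point): middle of the outer edge of the level feed shelf, at its top, 150 mm before the mouth; the shelf is 120 mm wide and runs from here to the mouth. Axes as the mouth's
- chute_edge (a point): inside the box, 20 mm behind the mouth: the level floor ends here and falls away as a chute of free-running rollers, 18 degrees down. A blank let go with its middle beyond this edge tips and slides by itself to the far wall, its middle then about 175 mm behind the mouth; with its middle still before the mouth it stays where it is put. Axes as the mouth's
- flap (a joint): the aluminium flap that hangs just behind the opening from a hinge along its top edge, 40 mm above the shelf. 0 = shut (hanging straight down), growing (rad) as it swings inward and up, up to 1.5. It is 38 mm long and a weak spring shuts it (under 1 N to push open). It rests on a blank lying in the mouth at about 1.2 rad
- offcut_c (a point): the short offcut of the same dark wood, 85 x 32 x 24 mm, lying flat; its centre. A bystander
- glue_jar_c (a point): amber glass jar with a steel cap, 60 mm across, 75 mm tall; its centre. A bystander
- spool_clamp_c (a point): wooden spool clamp standing upright, 44 mm across, 98 mm tall; its centre. A bystander
- brush_c (a point): wooden-handled brush, 190 mm long, lying; a point on it. A bystander
- hammer_c (a point): small hammer, 240 mm long, lying; a point on it. A bystander
- pencil_c (a point): flat carpenter's pencil, 174 x 14 x 8 mm, lying; its centre. A bystander
- dye_can_c (a point): plain steel can, 54 mm across, 60 mm tall; its centre. A bystander
There are look-alikes about, which are no part of the job. Leave any purple look-alike of the part that bears blank_mid alone.

How it is judged:
On the way, in this order (a step that is already met when the one before it is completed fails the run):
1. the blank lies on the feed shelf, partway through the mouth (25 to 54 percent of it inside), the flap resting on it, and the fingers have let go of it (x of blank_mid in the frame of mouth between -0.05 and 0.008 m and y of blank_mid in the frame of mouth between -0.03 and 0.03 m and z of blank_mid in the frame of mouth between 0.006 and 0.018 m and value of joint flap above 0.7 rad and contact force between the fingers and blank below 0.05 N and linear speed of blank below 0.02 m/s), for 0.3 s.
2. the fingers hold or push the blank at its outer end (more than 50 mm from its middle) (contact force between the fingers and blank above 0.3 N and distance between the grasp point and blank_mid above 0.05 m and value of joint flap above 0.7 rad), for 0.1 s.
At the end, for the whole second after the job is handed in: The blank lies at rest wholly inside the conditioning box, down the chute (its middle 140 to 210 mm behind the mouth, within 45 mm of its centre line and less than 10 mm above the level of the shelf), and the flap has closed (below 0.1 rad) (x of blank_mid in the frame of mouth between 0.14 and 0.21 m and y of blank_mid in the frame of mouth between -0.045 and 0.045 m and z of blank_mid in the frame of mouth below 0.01 m and value of joint flap below 0.1 rad and linear speed of blank below 0.02 m/s); the robot touches nothing.
It fails at once if a bystander (offcut, jar, spool clamp, brush, hammer, pencil, can) is moved more than 30 mm (distance of any of offcut_c, glue_jar_c, spool_clamp_c, brush_c, hammer_c, pencil_c, dye_can_c from where it was at the start of the episode above 0.03 m).
It also fails if it takes over 54 s, if anything falls off the work surface, if the arm or the gripper's body presses on something with over 40 N, if the wrist force passes 120 N, or if a joint passes its speed limit or range.

## Working session

There is one attempt and no reset: what is moved stays moved. The work goes in short steps, Python scripts to look and compute and a tool call to move; the robot and the scene stay as the last step left them, time stands still between calls to the robot, and variables do not carry over. Pictures are saved under pics/ and viewed, about 8 in all and at most 12, crops included, and the job is handed in when it is done.

Besides the shell and the picture viewer there is one more tool, called after ">>>" as name([rows], argument=value, ...), one row to a line, values as JSON. apply_moves: Moves the arm, as the interface text tells. Its arguments: {"type":"object","properties":{"commands":{"type":"array"}},"required":["commands"]}

```bash
mkdir -p pics; cat > h.py <<'E'
import numpy as np, cv2
from station import arm, cams, cut_out
def grab(n):
    return cams.grab_frame(n)
def world(f,u,v,d=None,z=None):
    """pixels -> world using depth, or plane at height z"""
    u=np.atleast_1d(u).astype(float);v=np.atleast_1d(v).astype(float)
    K=f["K"];k=float(f["k1"])
    p=cv2.undistortPoints(np.stack([u,v],1)[:,None],K,np.array([k,0,0,0,0.]))[:,0]
    R=np.array(f["orientation"]);t=np.array(f["position"])
    dirs=np.stack([p[:,0],-p[:,1],-np.ones(len(p))],1)@R.T
    if z is not None: s=(z-t[2])/dirs[:,2]
    else: s=f["depth"][v.round().astype(int),u.round().astype(int)] if d is None else d
    return t+dirs*np.asarray(s)[:,None]
def pix(f,P):
    P=np.atleast_2d(P);R=np.array(f["orientation"]);t=np.array(f["position"])
    c=(P-t)@R; x=np.stack([c[:,0]/-c[:,2],-c[:,1]/-c[:,2]],1)
    x=x*(1+float(f["k1"])*(x**2).sum(1,keepdims=True))
    K=np.array(f["K"]);return x*[K[0,0],K[1,1]]+[K[0,2],K[1,2]]
E
python3 - <<'E'
from h import *
a=grab("scene");b=grab("top")
cv2.imwrite("pics/s.png",a["image"]);cv2.imwrite("pics/t.png",b["image"])
for f in(a,b):print(f["position"],np.round(f["orientation"],3).tolist(),f["K"],f["k1"])
for c in("scene","top"):
  f={"scene":a,"top":b}[c]
  for n in("blank_mid","flap","offcut_c"):
    for r in cut_out(n,c):
        m=r["pixels"];vv,uu=np.nonzero(m);W=world(f,uu,vv);print(c,n,r["confidence"],r["centre"],m.sum(),np.median(W,0).round(3))
print(arm.sense())
E
```

```text
[1.0284339  0.20611654 0.78415919] [[-0.44, -0.671, 0.597], [0.898, -0.337, 0.282], [0.012, 0.661, 0.751]] [[366.48184437   0.         253.06156558]
 [  0.         366.48184437 191.87245778]
 [  0.           0.           1.        ]] -0.09175902195004688
[ 0.28902292 -0.03388116  1.34669882] [[-0.029, 0.985, -0.173], [-1.0, -0.028, 0.004], [-0.001, 0.173, 0.985]] [[490.02653259   0.         260.89885806]
 [  0.         490.02653259 187.84571018]
 [  0.           0.           1.        ]] -0.10105940822601979
scene blank_mid 0.66 [187.4, 171.3] 700 [ 0.463 -0.268  0.058]
scene offcut_c 0.68 [271.6, 188.5] 340 [ 0.381 -0.044  0.023]
scene offcut_c 0.35 [185.0, 171.7] 722 [ 0.461 -0.269  0.058]
top blank_mid 0.89 [349.5, 209.0] 984 [ 0.448 -0.274  0.059]
top blank_mid 0.72 [371.0, 311.8] 1007 [ 0.18  -0.322  0.024]
top offcut_c 0.88 [264.6, 238.0] 338 [ 0.38  -0.043  0.024]
{'time': 0.4, 'qpos': array([ 1.24127951e+00,  9.12293159e-02,  1.23088157e+00, -6.72177093e-06,
        1.81978796e+00, -5.67188983e-02]), 'joint_vel': array([ 0.00042056, -0.00079875, -0.0010319 , -0.00042657,  0.00114614,
        0.00057978]), 'tau': array([-6.28490598e-04, -4.57743716e+01, -4.17454183e+01, -1.81996152e-04,
        2.51001788e-03,  1.33344045e-05]), 'position': array([0.16166231, 0.57778314, 0.23109514]), 'tcp_rot': array([[-9.63020386e-01,  2.69428522e-01, -9.29159864e-05],
       [ 2.69428537e-01,  9.63020341e-01, -2.91828174e-04],
       [ 1.08531514e-05, -3.06070699e-04, -9.99999953e-01]]), 'contact_force': array([-1.08526339,  0.0462668 ,  0.15058314]), 'ft_torque': array([ 0.02460694, -0.03780529, -0.00131679]), 'grip_width': 0.08554675709771187}
```

View pics/s.png

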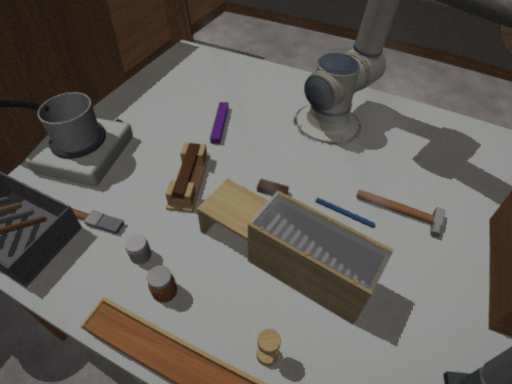

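View pics/t.png

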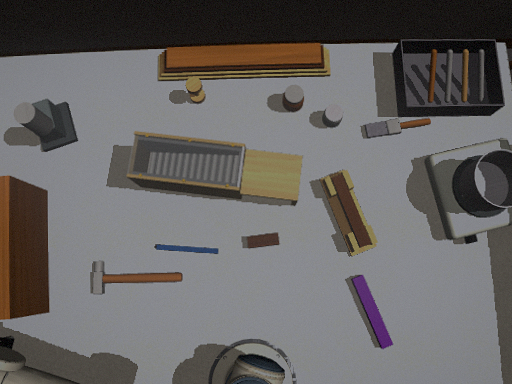

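Candidates for the blank in the top picture are the dark bar in the pale cradle (349,209), the purple bar (371,312), which is a look-alike, and the short dark offcut (264,239). I choose the cradle bar. The box mouth is at about (243,172), and the shelf runs right to about (300,178). Next I'll measure these and check one crop.

```bash
python3 - <<'E'
from h import *
f=grab("top")
vv,uu=np.mgrid[0:384,0:512];uu=uu.ravel();vv=vv.ravel()
W=world(f,uu,vv)
def rect(m,n):
    (c,s,a)=cv2.minAreaRect((W[m][:,:2]*1000).astype(np.float32));print(n,m.sum(),np.round(c,1),np.round(s,1),round(a,2),"z",np.median(W[m][:,2]).round(4))
    print(cv2.boxPoints((c,s,a)).round(0).tolist())
bl=[r for r in cut_out("blank_mid","top") if abs(r["centre"][0]-349)<10][0]["pixels"].ravel()
rect(bl&(abs(W[:,2]-.059)<.006),"blank")
reg=(uu>225)&(uu<315)&(vv>140)&(vv<210)
m=reg&(abs(W[:,2]-.1)<.006)
img=np.zeros((384,512),np.uint8);img.ravel()[m]=255
img=cv2.morphologyEx(img,cv2.MORPH_OPEN,np.ones((3,3)));rect(img.ravel()>0,"shelf")
reg=(uu>110)&(uu<260)&(vv>120)&(vv<205)
rect(reg&(abs(W[:,2]-.152)<.012),"roof")
for u,v in((200,170),(238,175),(247,175),(190,140),(190,187),(135,160)):print(u,v,W[v*512+u].round(3))
c=f["image"][120:280,120:400];cv2.imwrite("pics/c.png",cv2.resize(c,None,fx=2.8,fy=2.8,interpolation=cv2.INTER_CUBIC))
E
```

```text
blank 918 [ 449.4 -275.4] [201.2  35.7] 20.51 z 0.0594
[[349.0, -294.0], [361.0, -327.0], [550.0, -257.0], [537.0, -223.0]]
shelf 2550 [543.8 -63.5] [152.7 121.1] 81.3 z 0.1007
[[472.0, -130.0], [592.0, -148.0], [615.0, 3.0], [495.0, 21.0]]
roof 5310 [576.4 150.3] [286.  121.8] 81.42 z 0.1518
[[495.0, 18.0], [615.0, -0.0], [658.0, 283.0], [538.0, 301.0]]
200 170 [0.548 0.112 0.152]
238 175 [0.532 0.018 0.153]
247 175 [ 0.542 -0.003  0.1  ]
190 140 [0.624 0.136 0.159]
190 187 [0.514 0.145 0.103]
135 160 [0.579 0.277 0.15 ]
```

View pics/c.png

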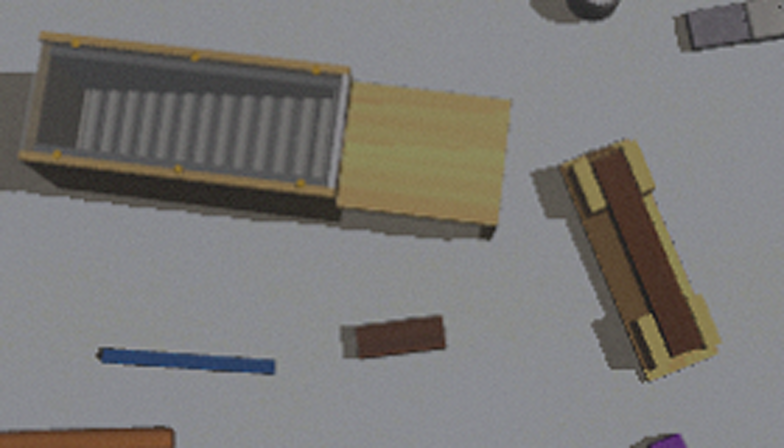

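The crop confirms that the long brown bar in the cradle is the blank. Measured sizes agree with the given ones: blank 201x36 mm, shelf 153x121 mm, box 286x122 mm, heights 59, 101 and 152 mm. The mouth is at about (0.555, 0.010, 0.100) with the feed yaw at 81.4°. The blank is at (0.449, -0.275) with yaw 20.5°. I'll move above the grasp, 25 mm behind the blank's middle.

>>> apply_moves([
  {"translation":[-0.366,-0.238,-0.02],"twist":144,"gripper":0},
  {"translation":[-0.366,-0.238,-0.02],"twist":144,"gripper":0},
  {"translation":[-0.366,-0.238,-0.02],"twist":144,"gripper":0},
  {"translation":[-0.366,-0.238,-0.02],"twist":144,"gripper":0},
  {"translation":[-0.366,-0.238,-0.02],"twist":144,"gripper":0},
  {"translation":[-0.366,-0.238,-0.02],"twist":144,"gripper":0},
  {"translation":[-0.366,-0.238,-0.02],"twist":144,"gripper":0},
  {"translation":[-0.366,-0.238,-0.02],"twist":144,"gripper":0},
  {"translation":[-0.366,-0.238,-0.02],"twist":144,"gripper":0},
  {"translation":[-0.366,-0.238,-0.02],"twist":144,"gripper":0},
  {"translation":[-0.486,-0.759,-0.02],"twist":144,"gripper":0},
  {"translation":[-0.486,-0.759,-0.02],"twist":144,"gripper":0},
  {"translation":[-0.486,-0.759,-0.02],"twist":144,"gripper":0},
  {"translation":[-0.486,-0.759,-0.02],"twist":144,"gripper":0},
  {"translation":[-0.486,-0.759,-0.02],"twist":144,"gripper":0},
  {"translation":[-0.486,-0.759,-0.02],"twist":144,"gripper":0},
  {"translation":[-0.486,-0.759,-0.02],"twist":144,"gripper":0},
  {"translation":[-0.486,-0.759,-0.02],"twist":144,"gripper":0},
  {"translation":[-0.486,-0.759,-0.02],"twist":144,"gripper":0},
  {"translation":[-0.486,-0.759,-0.02],"twist":144,"gripper":0},
])

```text
time: 2.17
position: [0.4273, -0.1533, 0.2515]
tcp_rot: [[0.935, 0.355, 0.001], [0.355, -0.935, -0.0], [0.001, 0.001, -1.0]]
contact_force: [0.1, 0.2, -0.4]
grip_width: 0.0858
```

```bash
cat >> h.py <<'E'
def to(P,yaw):
    s=arm.sense();R=s["tcp_rot"];th=np.degrees(np.arctan2(R[1,0],R[0,0]))
    print("t",s["time"],"tcp",s["position"].round(4),"yaw",th.round(2),"F",s["contact_force"].round(1),"w",round(s["grip_width"],4))
    for p in np.atleast_2d(P): print(" shift",(R.T@(np.array(p)-s["position"])).round(4))
    print(" twist",-((yaw-th+180)%360-180))
E
python3 -c "
from h import *
to([.426,-.284,.25],20.5)"
```

```text
t 2.1667 tcp [ 0.4273 -0.1533  0.2515] yaw 20.77 F [ 0.1  0.2 -0.4] w 0.0858
 shift [-0.0476  0.1217  0.0016]
 twist 0.2721613513853356
```

>>> apply_moves([
  {"translation":[-0.0476,0.1217,0.05],"twist":0.3,"gripper":0},
  {"translation":[-0.0476,0.1217,0.05],"twist":0.3,"gripper":0},
  {"translation":[-0.0476,0.1217,0.05],"twist":0.3,"gripper":0},
  {"translation":[-0.0476,0.1217,0.05],"twist":0.3,"gripper":0},
  {"translation":[-0.0476,0.1217,0.05],"twist":0.3,"gripper":0},
  {"translation":[-0.0476,0.1217,0.05],"twist":0.3,"gripper":0},
])

```text
time: 2.67
position: [0.4257, -0.2841, 0.2011]
tcp_rot: [[0.937, 0.348, 0.0], [0.348, -0.937, 0.001], [0.001, -0.001, -1.0]]
contact_force: [0.5, 0.5, 0.4]
grip_width: 0.0852
```

```bash
python3 - <<'E'
from h import *
f=grab("wrist");cv2.imwrite("pics/w.png",f["image"])
r=cut_out("blank_mid","wrist")
for q in r:
    vv,uu=np.nonzero(q["pixels"]);W=world(f,uu,vv);m=abs(W[:,2]-.059)<.006
    if m.sum()<50: continue
    print(q["confidence"],q["centre"],m.sum(),cv2.minAreaRect((W[m][:,:2]*1000).astype(np.float32)),np.median(W[m],0))
to([[.426,-.284,.1],[.426,-.284,.038]],20.5)
E
```

```text
0.92 [251.5, 136.7] 8892 ((448.14453125, -277.31036376953125), (199.22740173339844, 32.098114013671875), 19.497346878051758) [ 0.46325809 -0.27211903  0.05887824]
t 2.7667 tcp [ 0.4265 -0.2831  0.2026] yaw 20.53 F [-0.2 -0.7  0.6] w 0.0854
 shift [-0.001   0.0005  0.1026]
 shift [-0.0012  0.0004  0.1646]
 twist 0.02643725536660213
```

View pics/w.png

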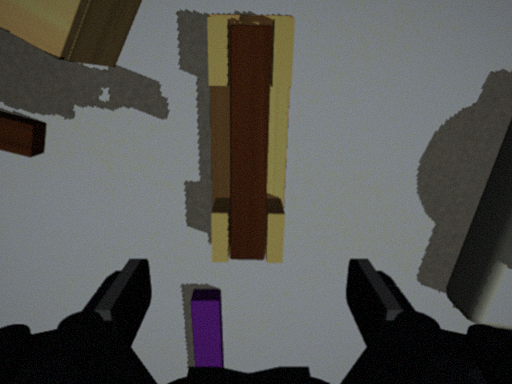

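The wrist view shows the blank in its cradle at (251,137). Refined, it is centred at (0.448, -0.277) with yaw about 20° and size 199x32 mm. I'll descend and grip.

>>> apply_moves([
  {"translation":[-0.0022,0.0016,0.04],"twist":0.7,"gripper":0},
  {"translation":[-0.0022,0.0016,0.08],"twist":0.7,"gripper":0},
  {"translation":[-0.0022,0.0016,0.12],"twist":0.7,"gripper":0},
  {"translation":[-0.0022,0.0016,0.145],"twist":0.7,"gripper":0},
  {"translation":[-0.0022,0.0016,0.158],"twist":0.7,"gripper":0},
  {"translation":[-0.0022,0.0016,0.164],"twist":0.7,"gripper":0},
  {"translation":[-0.0022,0.0016,0.164],"twist":0.7,"gripper":0},
  {"translation":[-0.0022,0.0016,0.164],"twist":0.7,"gripper":1},
  {"translation":[-0.0022,0.0016,0.164],"twist":0.7,"gripper":1},
  {"translation":[-0.0022,0.0016,0.164],"twist":0.7,"gripper":1},
  {"translation":[-0.0022,0.0016,0.164],"twist":0.7,"gripper":1},
  {"translation":[-0.0022,0.0016,0.164],"twist":0.7,"gripper":1},
  {"translation":[-0.0022,0.0016,0.164],"twist":0.7,"gripper":1},
  {"translation":[-0.0022,0.0016,0.164],"twist":0.7,"gripper":1},
  {"translation":[-0.0022,0.0016,0.164],"twist":0.7,"gripper":1},
])

```text
time: 4.02
position: [0.426, -0.2857, 0.0402]
tcp_rot: [[0.941, 0.339, 0.004], [0.339, -0.941, -0.001], [0.003, 0.003, -1.0]]
contact_force: [-0.9, 1.6, 5.5]
grip_width: 0.031
```

```bash
python3 -c "
from h import *
to([[.426,-.2857,.16],[.5295,-.158,.16]],81.4)"
```

```text
t 4.0167 tcp [ 0.426  -0.2857  0.0402] yaw 19.81 F [-0.9  1.6  5.5] w 0.031
 shift [ 0.0004  0.0003 -0.1198]
 shift [ 0.1411 -0.0847 -0.1196]
 twist -61.58742635097053
```

>>> apply_moves([
  {"translation":[0,0,-0.03],"twist":0,"gripper":1},
  {"translation":[0,0,-0.06],"twist":0,"gripper":1},
  {"translation":[0,0,-0.1],"twist":0,"gripper":1},
  {"translation":[0.0,0.0,-0.12],"twist":-7,"gripper":1},
  {"translation":[0.02,-0.01,-0.12],"twist":-14,"gripper":1},
  {"translation":[0.04,-0.02,-0.12],"twist":-21,"gripper":1},
  {"translation":[0.06,-0.03,-0.12],"twist":-28,"gripper":1},
  {"translation":[0.08,-0.045,-0.12],"twist":-35,"gripper":1},
  {"translation":[0.1,-0.06,-0.12],"twist":-42,"gripper":1},
  {"translation":[0.12,-0.07,-0.12],"twist":-49,"gripper":1},
  {"translation":[0.135,-0.08,-0.12],"twist":-56,"gripper":1},
  {"translation":[0.141,-0.0847,-0.12],"twist":-61.6,"gripper":1},
  {"translation":[0.141,-0.0847,-0.12],"twist":-61.6,"gripper":1},
  {"translation":[0.141,-0.0847,-0.12],"twist":-61.6,"gripper":1},
])

```text
time: 5.18
position: [0.5294, -0.1579, 0.1601]
tcp_rot: [[0.152, 0.988, 0.003], [0.988, -0.152, -0.001], [-0.001, 0.004, -1.0]]
contact_force: [-0.2, -0.2, -1.0]
grip_width: 0.031
```

```bash
python3 - <<'E'
from h import *
f=grab("top");w=grab("wrist");s=grab("scene")
cv2.imwrite("pics/p.png",np.vstack([np.hstack([cv2.resize(f["image"][120:240,200:360],(512,384)),]) ,])) 
cv2.imwrite("pics/p2.png",w["image"])
for c,g in(("top",f),("wrist",w),("scene",s)):
  for q in cut_out("blank_mid",c):
    vv,uu=np.nonzero(q["pixels"]);W=world(g,uu,vv);m=(W[:,2]>.12)&(W[:,2]<.2)
    if m.sum()<50: continue
    print(c,q["confidence"],q["centre"],m.sum(),cv2.minAreaRect((W[m][:,:2]*1000).astype(np.float32)),np.percentile(W[m][:,2],[5,50,95]))
# shelf edges from wrist
vv,uu=np.mgrid[0:384,0:512];uu=uu.ravel();vv=vv.ravel();W=world(w,uu,vv)
for lo,hi,n in((.094,.106,"shelf"),(.146,.158,"roof")):
    m=(abs(W[:,2]-(lo+hi)/2)<.006)&(W[:,1]>-.3)
    im=np.zeros((384,512),np.uint8);im.ravel()[m&(w["depth"].ravel()>0)]=255
    im=cv2.morphologyEx(im,cv2.MORPH_OPEN,np.ones((5,5))).ravel()>0
    if im.sum()>100: print(n,im.sum(),cv2.boxPoints(cv2.minAreaRect((W[im][:,:2]*1000).astype(np.float32))).round(1).tolist(),np.median(W[im][:,2]))
to([.534,-.128,.111],81.4)
E
```

```text
top 0.96 [291.9, 170.3] 623 ((535.0479736328125, -130.3380584716797), (194.4788360595703, 33.016868591308594), 81.47898864746094) [0.16452839 0.1790943  0.18327065]
wrist 0.65 [249.1, 169.4] 30583 ((534.2667236328125, -130.3848114013672), (153.11412048339844, 32.37186050415039), 81.11492156982422) [0.17756763 0.17870078 0.1797189 ]
scene 0.57 [226.3, 182.9] 854 ((533.386474609375, -135.17237854003906), (199.6121063232422, 34.06794738769531), 81.57765197753906) [0.1597172  0.17758466 0.17981012]
shelf 22285 [[471.29998779296875, -132.8000030517578], [590.7000122070312, -151.0], [606.5, -47.400001525878906], [487.1000061035156, -29.200000762939453]] 0.09989341217377895
t 5.4833 tcp [ 0.5292 -0.1587  0.1605] yaw 81.3 F [ 0.3  0.6 -1.5] w 0.0306
 shift [ 0.0311 -0.0001  0.0495]
 twist -0.10470670738641275
```

View pics/p2.png

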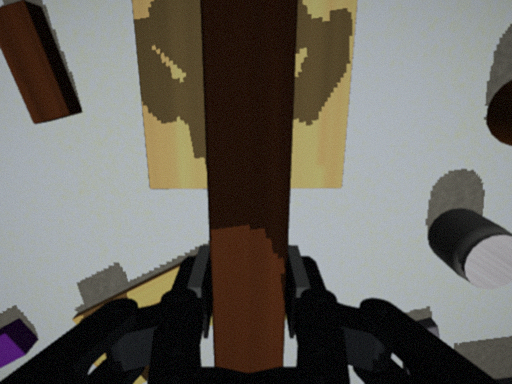

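The wrist picture shows the blank held straight over the shelf and level, with its top at 0.179. It is laterally within 1 mm of the mouth line. I'll lower to 5 mm over the shelf and feed in.

>>> apply_moves([
  {"translation":[0,0,0.025],"twist":0,"gripper":1},
  {"translation":[0,0,0.043],"twist":0,"gripper":1},
  {"translation":[0.005,0,0.049],"twist":0,"gripper":1},
  {"translation":[0.015,0,0.049],"twist":0,"gripper":1},
  {"translation":[0.03,0,0.049],"twist":0,"gripper":1},
  {"translation":[0.042,0,0.049],"twist":0,"gripper":1},
  {"translation":[0.053,0,0.049],"twist":0,"gripper":1},
  {"translation":[0.063,0,0.049],"twist":0,"gripper":1},
  {"translation":[0.073,0,0.049],"twist":0,"gripper":1},
  {"translation":[0.083,0,0.049],"twist":0,"gripper":1},
  {"translation":[0.093,0,0.049],"twist":0,"gripper":1},
  {"translation":[0.103,0,0.049],"twist":0,"gripper":1},
  {"translation":[0.113,0,0.049],"twist":0,"gripper":1},
  {"translation":[0.12,0,0.049],"twist":0,"gripper":1},
  {"translation":[0.12,0,0.05],"twist":0,"gripper":1},
  {"translation":[0.12,0,0.05],"twist":0,"gripper":1},
])

```text
time: 6.82
position: [0.5475, -0.0398, 0.1101]
tcp_rot: [[0.151, 0.989, 0.004], [0.989, -0.151, -0.002], [-0.001, 0.004, -1.0]]
contact_force: [0.1, -0.1, -2.3]
grip_width: 0.0309
```

```bash
python3 - <<'E'
from h import *
s=grab("scene");cv2.imwrite("pics/i.png",cv2.resize(s["image"][140:320,180:400],None,fx=3,fy=3))
for q in cut_out("blank_mid","scene"):
    vv,uu=np.nonzero(q["pixels"]);W=world(s,uu,vv);print(q["confidence"],q["centre"],len(vv),np.median(W,0),np.percentile(W[:,2],[50,90]))
to([.5473,-.0390,.105],81.4)
E
```

```text
0.71 [220.0, 123.0] 379 [ 0.21068589 -0.31108583  0.02217606] [0.02217606 0.02438395]
0.64 [249.7, 202.1] 338 [ 0.5505085  -0.03010987  0.12798242] [0.12798242 0.12986226]
0.46 [162.0, 284.4] 840 [ 0.7808883  -0.12606418  0.06576228] [0.06576228 0.07513332]
t 6.9167 tcp [ 0.5474 -0.0404  0.1102] yaw 81.28 F [ 0.3  0.1 -1.8] w 0.0308
 shift [ 0.0014 -0.0004  0.0052]
 twist -0.1168425866413827
```

View pics/i.png

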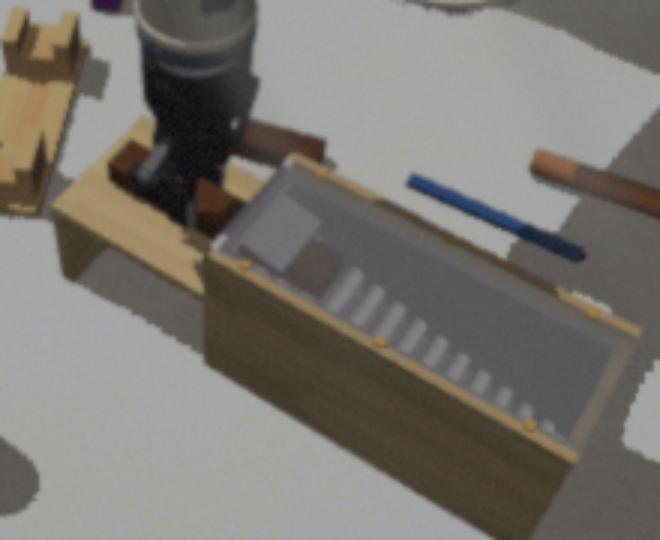

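The crop shows the blank through the mouth, its front end inside at about (317,262) and the flap riding on it at (285,230). I'll set it down and release.

>>> apply_moves([
  {"translation":[0,0,0.003],"twist":0,"gripper":1},
  {"translation":[0,0,0.0048],"twist":0,"gripper":1},
  {"translation":[0,0,0.0048],"twist":0,"gripper":1},
  {"translation":[0,0,0.0048],"twist":0,"gripper":0.6},
  {"translation":[0,0,0.0048],"twist":0,"gripper":0.3},
  {"translation":[0,0,0.0048],"twist":0,"gripper":0.0},
  {"translation":[0,0,0.0048],"twist":0,"gripper":0},
  {"translation":[0,0,0.0048],"twist":0,"gripper":0},
  {"translation":[0,0,0.0048],"twist":0,"gripper":0},
  {"translation":[0,0,0.0048],"twist":0,"gripper":0},
  {"translation":[0,0,0.0048],"twist":0,"gripper":0},
  {"translation":[0,0,0.0048],"twist":0,"gripper":0},
  {"translation":[0,0,0.0048],"twist":0,"gripper":0},
  {"translation":[0,0,0.0048],"twist":0,"gripper":0},
  {"translation":[0,0,-0.01],"twist":0,"gripper":0},
  {"translation":[0,0,-0.045],"twist":0,"gripper":0},
  {"translation":[-0.03,0,-0.065],"twist":0,"gripper":0},
  {"translation":[-0.055,0,-0.065],"twist":0,"gripper":0},
  {"translation":[-0.062,0,-0.065],"twist":0,"gripper":0},
  {"translation":[-0.062,0,-0.065],"twist":0,"gripper":0},
])

```text
time: 8.58
position: [0.5375, -0.1031, 0.1753]
tcp_rot: [[0.154, 0.988, 0.004], [0.988, -0.154, -0.002], [-0.001, 0.004, -1.0]]
contact_force: [-0.5, 0.1, -1.2]
grip_width: 0.0855
```

```bash
python3 - <<'E'
from h import *
M=np.array([.5545,.0085]);a=np.radians(81.35);ex=np.array([np.cos(a),np.sin(a)]);ey=np.array([-ex[1],ex[0]])
for c in("top","scene","wrist"):
  g=grab(c)
  if c!="top":cv2.imwrite(f"pics/r_{c}.png",g["image"] if c=="wrist" else cv2.resize(g["image"][140:320,180:400],None,fx=3,fy=3))
  vv,uu=np.mgrid[0:384,0:512];uu=uu.ravel();vv=vv.ravel();W=world(g,uu,vv)
  L=(W[:,:2]-M)@np.c_[ex,ey]
  im=g["image"].reshape(-1,3).astype(int)
  m=(abs(W[:,2]-.124)<.006)&(abs(L[:,1])<.03)&(L[:,0]<.0)&(L[:,0]>-.2)&(im.sum(1)<260)
  k=np.zeros((384,512),np.uint8);k.ravel()[m]=255;k=cv2.morphologyEx(k,cv2.MORPH_OPEN,np.ones((3,3))).ravel()>0
  if k.sum()>20: print(c,k.sum(),"x",np.percentile(L[k,0],[0.5,99.5]).round(4),"y",np.percentile(L[k,1],[1,50,99]).round(4),"z",np.median(W[k,2]).round(4))
to([.5473,-.0390,.105],81.4)
print((arm.sense()["position"][:2]-M)@np.c_[ex,ey])
E
```

```text
top 297 x [-0.0946 -0.0002] y [-0.0177 -0.0009  0.014 ] z 0.1246
scene 499 x [-0.1241 -0.0155] y [-0.0171 -0.0031  0.0139] z 0.1232
wrist 12851 x [-0.126  -0.0005] y [-0.0171 -0.0011  0.0144] z 0.1239
t 8.7333 tcp [ 0.5375 -0.1007  0.1742] yaw 81.3 F [-0.4  1.  -0. ] w 0.0855
 shift [0.0625 0.0002 0.0692]
 twist -0.10013654281220852
[-0.11051437  0.0003783 ]
```

View pics/r_scene.png

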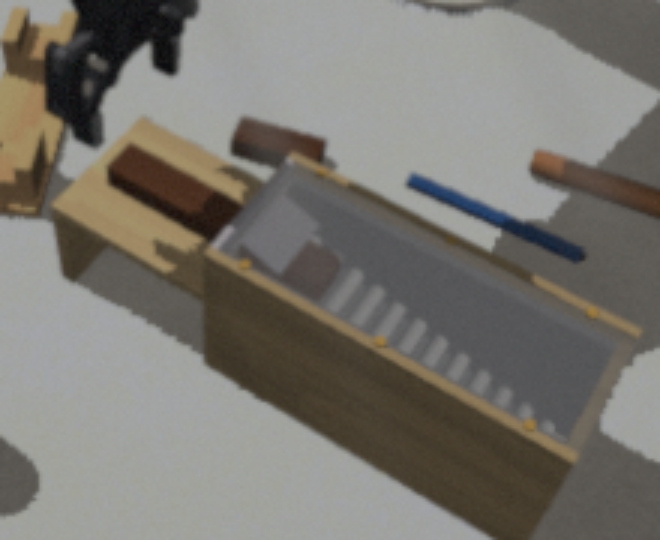

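The blank is set down. Its rear end is at -0.126, so its middle is at about -0.0255, lateral -1 mm, top at 0.124 (flat on the shelf), and the flap is riding on it at (285,230). Now I'll grip it near the outer end, about 86 mm from its middle, and push.

>>> apply_moves([
  {"translation":[0,0,0.03],"twist":0,"gripper":0},
  {"translation":[0,0,0.055],"twist":0,"gripper":0},
  {"translation":[0,0,0.067],"twist":0,"gripper":0},
  {"translation":[0,0,0.069],"twist":0,"gripper":0},
  {"translation":[0,0,0.069],"twist":0,"gripper":0.5},
  {"translation":[0,0,0.069],"twist":0,"gripper":1},
  {"translation":[0,0,0.069],"twist":0,"gripper":1},
  {"translation":[0,0,0.069],"twist":0,"gripper":1},
  {"translation":[0,0,0.069],"twist":0,"gripper":1},
  {"translation":[0,0,0.069],"twist":0,"gripper":1},
  {"translation":[0,0,0.069],"twist":0,"gripper":1},
  {"translation":[0,0,0.069],"twist":0,"gripper":1},
  {"translation":[0,0,0.069],"twist":0,"gripper":1},
])

```text
time: 9.82
position: [0.5385, -0.101, 0.1071]
tcp_rot: [[0.151, 0.988, 0.005], [0.988, -0.151, -0.001], [-0.0, 0.005, -1.0]]
contact_force: [-0.6, 0.3, 5.5]
grip_width: 0.0306
```

```bash
python3 -c "
from h import *
to([.5545-.1504*.0315,.0085-.9886*.0315,.106],81.35)"
```

```text
t 9.8167 tcp [ 0.5385 -0.101   0.1071] yaw 81.29 F [-0.6  0.3  5.5] w 0.0306
 shift [ 0.0791 -0.0007  0.0011]
 twist -0.055647643198483365
```

>>> apply_moves([
  {"translation":[0.005,0,-0.001],"twist":0,"gripper":1},
  {"translation":[0.015,0,-0.001],"twist":0,"gripper":1},
  {"translation":[0.026,0,-0.001],"twist":0,"gripper":1},
  {"translation":[0.037,0,-0.001],"twist":0,"gripper":1},
  {"translation":[0.048,0,-0.001],"twist":0,"gripper":1},
  {"translation":[0.059,0,-0.001],"twist":0,"gripper":1},
  {"translation":[0.069,0,-0.001],"twist":0,"gripper":1},
  {"translation":[0.077,0,-0.001],"twist":0,"gripper":1},
  {"translation":[0.08,0,-0.001],"twist":0,"gripper":1},
  {"translation":[0.08,0,-0.001],"twist":0,"gripper":1},
  {"translation":[0.08,0,-0.001],"twist":0,"gripper":0},
  {"translation":[0.08,0,-0.001],"twist":0,"gripper":0},
  {"translation":[0.08,0,-0.001],"twist":0,"gripper":0},
  {"translation":[0.08,0,-0.001],"twist":0,"gripper":0},
  {"translation":[0.08,0,-0.001],"twist":0,"gripper":0},
  {"translation":[0.08,0,-0.001],"twist":0,"gripper":0},
  {"translation":[0.08,0,-0.001],"twist":0,"gripper":0},
  {"translation":[0.08,0,-0.001],"twist":0,"gripper":0},
  {"translation":[0.08,0,-0.001],"twist":0,"gripper":0},
  {"translation":[0.08,0,-0.001],"twist":0,"gripper":0},
])

```text
time: 11.48
position: [0.5506, -0.0219, 0.1081]
tcp_rot: [[0.151, 0.988, 0.005], [0.988, -0.151, -0.001], [-0.0, 0.005, -1.0]]
contact_force: [0.2, -0.2, 1.1]
grip_width: 0.0854
```

```bash
python3 - <<'E'
from h import *
s=grab("scene");cv2.imwrite("pics/e.png",cv2.resize(s["image"][140:320,180:400],None,fx=3,fy=3))
to([.5,0,.2],81.35)
E
```

```text
t 11.5333 tcp [ 0.5506 -0.0219  0.108 ] yaw 81.29 F [0.8 0.1 0.4] w 0.0853
 shift [ 0.0139 -0.0528 -0.0922]
 twist -0.0551051540098797
```

View pics/e.png

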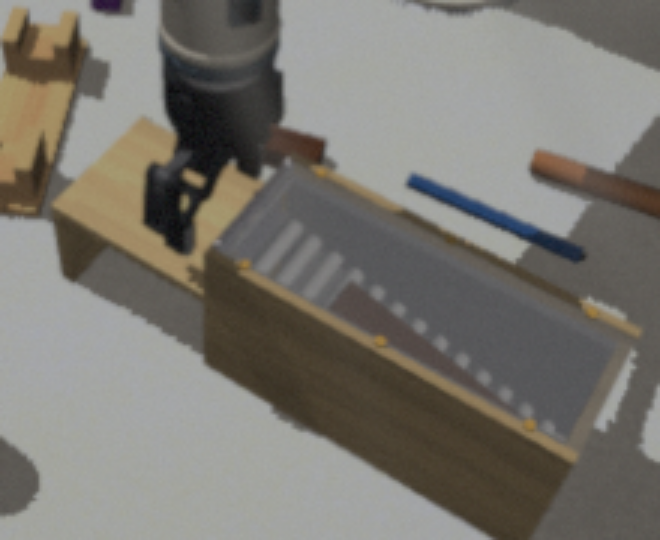

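The blank has run down the chute, spanning about (345,295) to (500,400), and the flap appears shut. I'll back off upward, check once more and hand in.

>>> apply_moves([
  {"translation":[0,0,-0.03],"twist":0,"gripper":0},
  {"translation":[0,0,-0.07],"twist":0,"gripper":0},
  {"translation":[-0.03,0,-0.1],"twist":0,"gripper":0},
  {"translation":[-0.07,0,-0.12],"twist":0,"gripper":0},
  {"translation":[-0.11,0,-0.12],"twist":0,"gripper":0},
  {"translation":[-0.12,0,-0.12],"twist":0,"gripper":0},
  {"translation":[-0.12,0,-0.12],"twist":0,"gripper":0},
  {"translation":[-0.12,0,-0.12],"twist":0,"gripper":0},
])

```text
time: 12.2
position: [0.5316, -0.1405, 0.2275]
tcp_rot: [[0.153, 0.988, 0.004], [0.988, -0.153, -0.0], [0.0, 0.004, -1.0]]
contact_force: [-0.0, 0.6, 0.6]
grip_width: 0.0853
```

```bash
python3 - <<'E'
from h import *
M=np.array([.5545,.0085]);a=np.radians(81.35);ex=np.array([np.cos(a),np.sin(a)]);ey=np.array([-ex[1],ex[0]])
g=grab("top")
for q in cut_out("blank_mid","top"):
    c=q["centre"]; P=world(g,[c[0]],[c[1]],z=.105)[0]; print(q["confidence"],c,q["pixels"].sum(),"mouth frame",((P[:2]-M)@np.c_[ex,ey]).round(3))
t=g["image"][120:220,110:320]
s=grab("scene")["image"][180:310,250:400]
cv2.imwrite("pics/z.png",np.vstack([cv2.resize(t,(630,300)),cv2.resize(s,(630,300))]))
print(arm.sense()["time"],arm.sense()["contact_force"].round(1))
E
```

```text
0.58 [370.2, 310.9] 1043 mouth frame [-0.362  0.316]
12.35 [1.  0.3 1.1]
```

View pics/z.png

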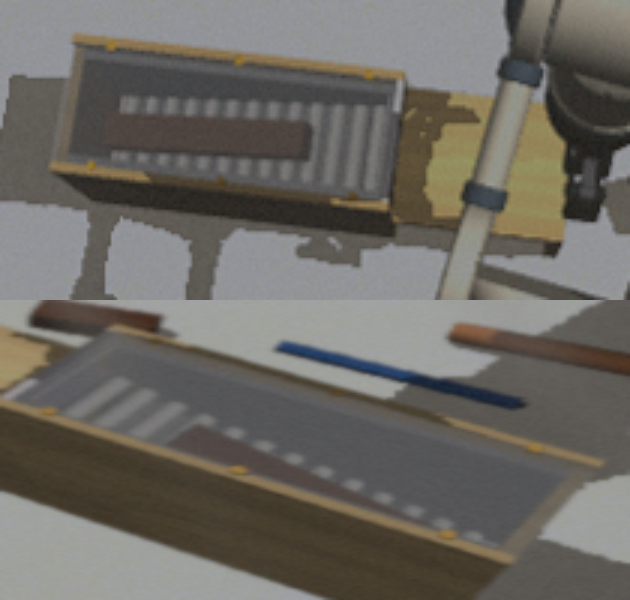

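The top view shows the blank centred at about (180,165), lying on the rollers against the far wall. No flap is lifted and the gripper is clear.

```bash
python3 - <<'E'
from h import *
M=np.array([.5545,.0085]);a=np.radians(81.35);ex=np.array([np.cos(a),np.sin(a)]);ey=np.array([-ex[1],ex[0]])
g=grab("top");P=world(g,[180],[164.7],z=.08)[0];print(((P[:2]-M)@np.c_[ex,ey]).round(3))
print(arm.job_done())
E
```

```text
[0.168 0.   ]
the job is handed in; nothing more can be done
None
```

The blank is inside the conditioning box, down the roller chute, and the job was handed in after about 12.4 s of robot time. No verdict was reported.

- **First placing:** I took the blank from the cradle and fed it in until about 37 percent was inside. It lay flat on the shelf with its middle about 25 mm before the mouth and 1 mm off the centre line. The flap was riding on it, and I let go for about 0.7 s before lifting off.
- **Second push:** I gripped it about 86 mm behind its middle, pushed it roughly 80 mm further in and released it. It ran down the chute by itself.
- **Last checks:** The blank's middle was about 168 mm behind the mouth and on the centre line. The flap looked shut in the pictures, though I did not measure its angle. The gripper was open and clear of everything.
- **Bystanders:** I never went near them on purpose, but I did not re-measure their positions.
- **One check that failed:** in the final top picture the detector missed the blank under the clear roof and reported only the purple look-alike. I read the blank's final position from the picture by hand, assuming its height.

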